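# Open the bread-bag clip drawer by its hidden catch

## Robot

A 6-joint arm with a two-finger parallel gripper is mounted at the origin on the work surface. World frame = base frame: x ahead of the robot, y to its left, z up, the work surface at z = 0. Lengths are in m, angles in rad, forces in N, time in s.
With the tool pointing down it reaches from about 0.275 to 0.825 m from the base axis. Payload 5.2 kg.
Tool frame: the origin (TCP) lies midway between the tips of the shut fingers; the grasp point (between the pads) lies 19 mm behind it; z points along the fingers, x is the direction in which the jaws open and shut, and the axes are right-handed (so a half turn about z gives the same grasp; the last joint's range is limited). The gripper opens to 93 mm and grips with 3 to 60 N. Pads are 15 mm wide; open, the fingers measure 128 mm over their backs; the gripper's body (75 mm by 188 mm) begins 65 mm behind the grasp point.
Start: joints at [-1.384, 0.259, 1.535, -0, 1.348, -0.203], TCP at [0.209, -0.509, 0.219] pointing down, gripper open.
Joint ranges: [-3.14, 3.14], [-0.91, 2.08], [0.19, 2.58], [-1.22, 4.36], [0.22, 2.71], [-3.12, 3.12]. Speed limits (rad/s): [2.57, 2.57, 3.14, 3.14, 3.14, 3.14].

## Interface

Orientations are given as a 3x3 rotation matrix whose columns are the frame's x, y, z axes.
In Python, from station import bot gives the robot as it stands. The module is installed in compiled form; this text tells all that it offers.
- The arm moves only by the shell command python3 -m pendant 'ROWS' [OPENING] [FORCE]. ROWS is JSON, a list that holds one entry, the list of rows, each a list of 4 numbers: the shift along the tool's x, y, z in m, then the turn about the tool's z in degrees. In form: [[[tx, ty, tz, spin], ...]]. A call has exactly 5 rows; each row shifts and turns the commanded pose from where the row before left it, along the tool's axes as they then stand; what a row does not reach is not made up. A row lasts 1/12 s, in which the tool goes at most 41.7 mm and 7.16 degrees, less where a joint would pass 70% of its speed; a pose out of reach is approached as far as the arm can. A call with a gripper value outside its range is refused whole. OPENING is the gripper's target within -1 to 1 (shut at 1, half-way at 0, fully open at -1), set as the call begins (- or left out, the last holds). The fingers move at their own pace and stop on an object; FORCE is the grip in N (left out, the last holds). Time passes only in rows, so rows that do not move let the fingers close, or fill a call up. It gives the time, the measured TCP pose, the force and the opening at its end, in the units of the state.
- bot.get_state(): the state, without advancing time (a new reading comes with each control period).
- bot.read_camera(name): name is "side" or "top"; returns (picture, depth): 400x640x3 uint8, blue, green, red; 400x640 float32, m along the optical axis (not along the pixel's ray), 0 where there is no reading.
- bot.camera_model(name): a dict with "fx", "fy", "cx", "cy" (pixels), "D" ([k1, k2, p1, p2, k3] as OpenCV has them; the pictures are not rectified), "rvec" (rotation vector, rad) and "tvec" (3), from world to camera coordinates, as OpenCV has them. Camera axes: x right, y down, z forward; pixel columns grow to the right and rows downward; lengths in m; the calibration is good to about 2 mm. A picture is of the moment at which its call begins. camera_model takes no time and is no camera call.
- bot.finish_job(): hands the job in, once; it reports no verdict.
The state is a dict: "time_s": time; "qpos": joint angles; "joint_vel": joint speeds; "tau": joint torques, N m; "eef_pos": TCP position; "ee_rot": TCP orientation; "force": force on the tool from outside, world axes, zero at the start; "ft_torque": the same for the moment, N m; "opening": finger opening in m.
Only numpy, scipy, OpenCV 4.12 (cv2) and the standard library are available. Lean on these libraries where they do the work, as an engineer would, in place of code of your own. Each camera call takes 0.05 s, during which the arm holds its last target.

## Task

The bag clips for packing are in the drawer of the longer of the two steel clip boxes. Push that box's crumb cover by its upright tab fully along the front edge until the recess beneath is clear, then reach down into the recess and press the catch right down so that the drawer comes all the way out. Leave the cover open and the drawer out, and do not shift the cover of the shorter box.

Things in the scene. Friction and masses are not known exactly. Their poses are not given: they have to be found in the camera images.
- long_box: Longer steel clip box, fixed, 240 mm long (y) x 130 deep (x); origin: centre of underside; drawer front faces -x. Rear half (x above -2 mm) is 85 high. Front half is a deck 60 high with a lip (x -65 to -59, top 69 high). In the deck is a recess, x -52 to -8, y +8 to +90 mm, at first hidden under the crumb cover; its floor is the catch, a black pad, top 45 mm high.
- long_box_cover (a joint): Slide of the long box's cover, m: 0 closed, 0.080 fully open, towards the box's -y; 1.5 N friction, stays where left. Plate 53 mm wide, top 65 mm high. At its +y end stands a tab 8 thick (y), 44 wide (x -52 to -8), top 85 high: at 0 it spans y +86 to +94, at 0.080 y +6 to +14, just clear of the recess. Push its +y face; the deck from it to y +120 is free, no end wall.
- long_box_drawer (a joint): Opening of the long box's drawer, m: 0 flush, 0.025 out, towards the box's -x; no handle, stays where left. Pressing the catch in the recess pushes it out 2.5 mm for each mm: the catch goes straight down 10 mm (pad top from 45 to 35 mm above the box's underside) against about 4 to 6 N, and stays down.
- short_box_cover (a joint): Slide of the crumb cover of the shorter clip box, m: 0 closed, 0.052 open. This box is the same in build, height and depth but only 170 mm long, and is not the one wanted. It stands on the other side of the table, left or right, from the long box.

How it is judged:
By the outcome, as a careful person would: the job done as asked, in the order asked, and still so for the second after the job is handed in, with the robot touching nothing.
It also fails if it takes over 32 s, if anything falls off the work surface, if the arm or the gripper's body presses on something with over 40 N, if the wrist force passes 120 N, or if a joint passes its speed limit or range.

## Working session

There is one attempt and no reset: what is moved stays moved. The work goes in short steps, Python scripts to look and compute and a shell command to move; the robot and the scene stay as the last step left them, time stands still between calls to the robot, and variables do not carry over. Pictures are saved under pics/ and viewed, and the job is handed in when it is done.

```bash
mkdir -p pics; cat > h.py <<'E'
import numpy as np,cv2
from station import bot
def w(name,uv,d):
    m=bot.camera_model(name);K=np.array([[m['fx'],0,m['cx']],[0,m['fy'],m['cy']],[0,0,1]])
    p=cv2.undistortPoints(np.array(uv,np.float64).reshape(-1,1,2),K,np.array(m['D'],float)).reshape(-1,2)
    d=np.array(d,float).reshape(-1,1)
    c=np.hstack([p*d,d]);R=cv2.Rodrigues(np.array(m['rvec'],float))[0]
    return (c-np.array(m['tvec'],float).reshape(3))@R
def cloud(name,depth):
    v,u=np.nonzero(depth>0)
    P=np.zeros(depth.shape+(3,));P[v,u]=w(name,np.c_[u,v],depth[v,u]);return P
E
python3 - <<'E'
from h import *
for n in('top','side'):
    im,d=bot.read_camera(n);cv2.imwrite(f'pics/{n}0.png',im);np.save(f'{n}0.npy',d)
s=bot.get_state();print(s['time_s'],s['eef_pos'],s['ee_rot'],s['force'],s['opening'])
E
```

```text
0.1 [ 0.20891079 -0.50823753  0.21789044] [[ 3.79979207e-01 -9.24994963e-01 -3.48182670e-04]
 [-9.24993560e-01 -3.79979248e-01  1.63885367e-03]
 [-1.64823358e-03 -3.00663591e-04 -9.99998596e-01]] [-0.51692169 -0.03625146  1.23540681] 0.09290938183152575
```

View pics/top0.png

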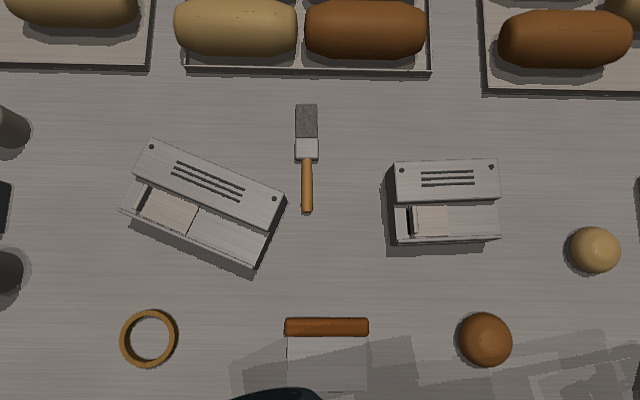

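View pics/side0.png

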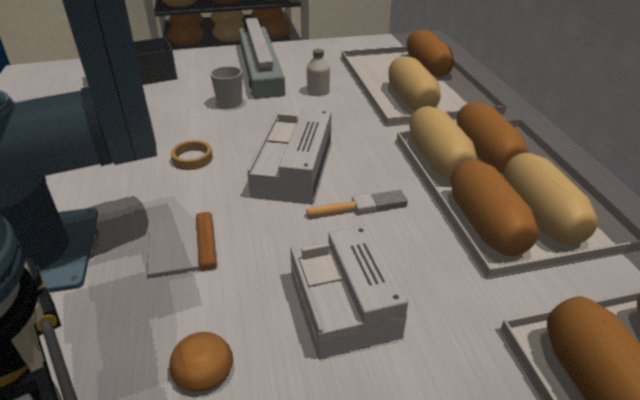

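The top view shows the long box on the left (corners about (150,138), (287,200), (253,278), (118,210)). Its cover is at (135–198, 185–235) with the tab at the left end. The short box is on the right, around (445,200). Next I'll fit the long box's pose.

```bash
python3 - <<'E'
from h import *
d=np.load('top0.npy');P=cloud('top',d)
m=bot.camera_model('top');print(m['tvec'],m['rvec'])
roi=np.zeros(d.shape,bool);roi[125:290,105:300]=1
Z=P[...,2]
print(np.histogram(Z[roi],bins=np.arange(-.02,.12,.005)))
M=roi&(Z>.08)&(Z<.09)
n,l,st,c=cv2.connectedComponentsWithStats(M.astype(np.uint8))
k=1+np.argmax(st[1:,4]);print(st)
q=P[l==k][:,:2]
r=cv2.minAreaRect((q*1000).astype(np.float32));print(r,cv2.boxPoints(r))
q=P[roi&(Z>.03)&(Z<.1)][:,:2]
r=cv2.minAreaRect((q*1000).astype(np.float32));print('all',r,cv2.boxPoints(r))
for u,v in[(150,138),(287,200),(253,278),(118,210),(135,195),(198,207),(187,235)]:print(u,v,P[v-1:v+2,u-1:u+2].reshape(-1,3).round(3)[[0,4,8]].tolist())
im=cv2.imread('pics/top0.png')[125:290,105:300];cv2.imwrite('pics/z0.png',cv2.resize(im,None,fx=3.5,fy=3.5,interpolation=cv2.INTER_CUBIC)[:600])
E
```

```text
[-0.03107095  0.52064213  0.65424101] [ 2.14666967 -2.10942286  0.22065374]
(array([    0,     0,     1, 10380,  9168,    34,    30,   145,    68,
          27,    31,    67,    34,    34,    28,  1721,  2496,  1357,
         149,    85,  3339,  2981,     0,     0,     0,     0,     0]), array([-2.00000000e-02, -1.50000000e-02, -1.00000000e-02, -5.00000000e-03,
        3.46944695e-18,  5.00000000e-03,  1.00000000e-02,  1.50000000e-02,
        2.00000000e-02,  2.50000000e-02,  3.00000000e-02,  3.50000000e-02,
        4.00000000e-02,  4.50000000e-02,  5.00000000e-02,  5.50000000e-02,
        6.00000000e-02,  6.50000000e-02,  7.00000000e-02,  7.50000000e-02,
        8.00000000e-02,  8.50000000e-02,  9.00000000e-02,  9.50000000e-02,
        1.00000000e-01,  1.05000000e-01,  1.10000000e-01,  1.15000000e-01]))
[[     0      0    640    400 249680]
 [   131    137    153     94   6161]
 [   132    184     17     26    159]]
((534.340087890625, 156.02349853515625), (239.13372802734375, 67.25177001953125), 67.87126922607422) [[458.1516    57.930435]
 [520.4496    32.597458]
 [610.52856  254.11656 ]
 [548.2306   279.44952 ]]
all ((504.7948913574219, 168.66978454589844), (240.9294891357422, 131.51702880859375), 67.87126922607422) [[398.50244  81.84898]
 [520.33185  32.308  ]
 [611.08734 255.49059]
 [489.25793 305.03156]]
150 138 [[0.608, 0.254, 0.085], [0.606, 0.252, 0.086], [0.604, 0.251, 0.085]]
287 200 [[0.52, 0.033, 0.031], [0.524, 0.034, -0.0], [0.522, 0.032, 0.0]]
253 278 [[0.388, 0.09, -0.0], [0.386, 0.088, -0.001], [0.384, 0.086, -0.002]]
118 210 [[0.491, 0.3, 0.07], [0.49, 0.299, 0.069], [0.488, 0.297, 0.069]]
135 195 [[0.518, 0.279, 0.062], [0.516, 0.277, 0.062], [0.515, 0.276, 0.061]]
198 207 [[0.499, 0.175, 0.064], [0.497, 0.173, 0.066], [0.497, 0.173, 0.06]]
187 235 [[0.454, 0.19, 0.061], [0.452, 0.189, 0.06], [0.451, 0.187, 0.06]]
```

View pics/z0.png

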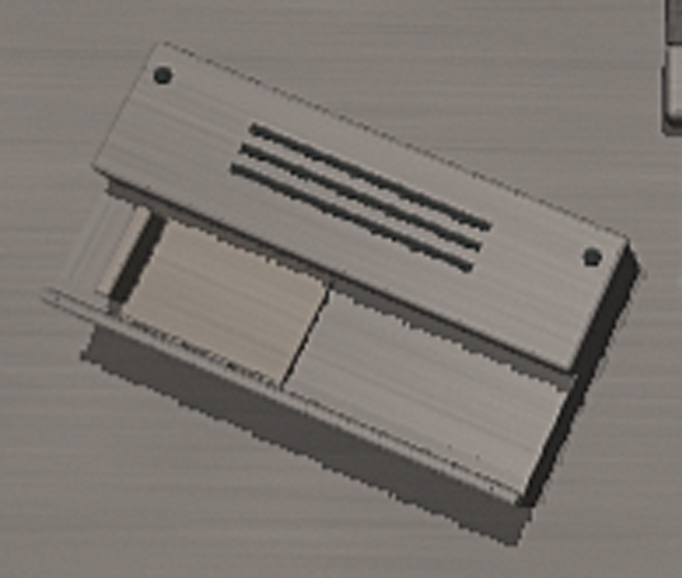

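```bash
python3 -m pendant '[[[-0.01,-0.01,0,0],[-0.0249,-0.0238,0,0],[-0.0249,-0.0238,0,0],[-0.0249,-0.0238,0,0],[-0.0249,-0.0238,0,0]]]' 1 20
python3 -m pendant '[[[-0.0249,-0.0238,0,0],[-0.0249,-0.0238,0,0],[-0.0249,-0.0238,0,0],[-0.0249,-0.0238,0,0],[-0.0249,-0.0238,0,0]]]'
python3 -m pendant '[[[-0.0249,-0.0238,0,0],[-0.0249,-0.0238,0,0],[-0.0249,-0.0238,0,0],[-0.0249,-0.0238,0,0],[-0.0249,-0.0238,0,0]]]'
```

```text
time_s: 0.52
eef_pos: [0.265, -0.3647, 0.2182]
ee_rot: [[0.379, -0.925, -0.0], [-0.925, -0.379, 0.001], [-0.001, -0.0, -1.0]]
force: [1.3, -0.6, 0.3]
opening: 0.064
time_s: 0.93
eef_pos: [0.3273, -0.2043, 0.2185]
ee_rot: [[0.38, -0.925, 0.0], [-0.925, -0.38, 0.0], [-0.0, -0.0, -1.0]]
force: [0.4, -0.8, -0.1]
opening: 0.0308
time_s: 1.35
eef_pos: [0.3896, -0.044, 0.2186]
ee_rot: [[0.38, -0.925, 0.0], [-0.925, -0.38, 0.0], [-0.0, -0.0, -1.0]]
force: [1.0, -0.6, -0.5]
opening: 0.0012
```

```bash
python3 -m pendant '[[[-0.0249,-0.0238,0,0],[-0.0249,-0.0238,0,0],[-0.0249,-0.0238,0,0],[-0.0249,-0.0238,0,0],[-0.0249,-0.0238,0,0]]]'
python3 -m pendant '[[[-0.0249,-0.0238,0,0],[-0.0249,-0.0238,0,0],[-0.0249,-0.0238,0,0],[-0.0249,-0.0238,0,0],[-0.008,-0.008,0,0]]]'
python3 -m pendant '[[[0,0,0,7],[0,0,0,7],[0,0,0,7],[0,0,0,7],[0,0,0,7]]]'
python3 -m pendant '[[[0,0,0,7],[0,0,0,2.5],[0,0,0,0],[0,0,0,0],[0,0,0,0]]]'
python3 - <<'E'
from h import *
c=np.array([504.8,168.7]);a=np.deg2rad(67.87);ey=np.array([np.cos(a),np.sin(a)]);ex=np.array([ey[1],-ey[0]])
im,d=bot.read_camera('top');cv2.imwrite('pics/t1.png',im)
s=bot.get_state();p=np.array(s['eef_pos'])*1000;R=np.array(s['ee_rot']);r=p[:2]-c
print('box xy',r@ex,r@ey,p[2],s['qpos']);print(R.round(4))
t=c-30*ex+123*ey;print('tool shift to prepush',R.T@np.array([*(t-p[:2]),72-p[2]]),'angle',np.degrees(np.arctan2(R[1,0],R[0,0])))
# tab check from first frame
P=cloud('top',np.load('top0.npy'));q=P[180:214,125:155].reshape(-1,3)*1000
q=q[(q[:,2]>79)];b=np.c_[(q[:,:2]-c)@ex,(q[:,:2]-c)@ey,q[:,2]];b=b[b[:,0]<-5];print(np.percentile(b,[2,50,98],axis=0))
E
```

```text
time_s: 1.77
eef_pos: [0.4521, 0.1162, 0.2185]
ee_rot: [[0.381, -0.925, -0.0], [-0.925, -0.381, 0.0], [-0.0, 0.0, -1.0]]
force: [1.6, -0.0, -0.3]
opening: 0.001
time_s: 2.18
eef_pos: [0.5073, 0.2568, 0.2182]
ee_rot: [[0.383, -0.924, -0.0], [-0.924, -0.383, 0.002], [-0.002, -0.0, -1.0]]
force: [-0.6, -0.6, -0.4]
opening: 0.0004
time_s: 2.6
eef_pos: [0.5063, 0.2523, 0.2184]
ee_rot: [[-0.225, -0.974, -0.001], [-0.974, 0.225, -0.0], [0.001, 0.001, -1.0]]
force: [-0.2, 0.0, -0.9]
opening: 0.0001
time_s: 3.02
eef_pos: [0.507, 0.2524, 0.2186]
ee_rot: [[-0.376, -0.927, -0.0], [-0.927, 0.376, -0.0], [0.0, 0.0, -1.0]]
force: [-0.6, -0.2, -0.2]
opening: 0.0003
box xy -29.324782139994532 78.4302871079967 218.6643943361639 [2.64913874e-01 2.88372986e-01 1.49453201e+00 3.32665791e-06
 1.35892913e+00 2.22130574e+00]
[[-3.761e-01 -9.266e-01 -2.000e-04]
 [-9.266e-01  3.761e-01 -1.000e-04]
 [ 1.000e-04  2.000e-04 -1.000e+00]]
tool shift to prepush [-44.59120661   0.61799371 146.65811321] angle -112.09303644267999
[[-49.8915464   82.24494179  79.35897563]
 [-29.3155981   85.29123009  84.32794344]
 [ -9.09605961  90.26785048  86.70976015]]
```

View pics/t1.png

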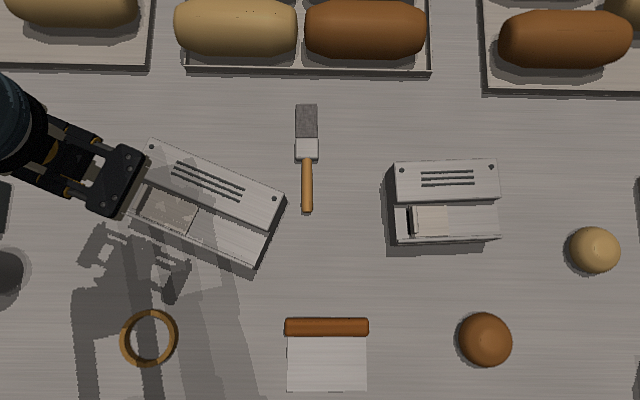

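The gripper is above the box's left end at (120,175) and its jaw axis is along the box's y. I'll move out past the tab and go down.

```bash
python3 -m pendant '[[[-0.024,0,0,0],[-0.024,0,0.02,0],[0,0,0.035,0],[0,0,0.035,0],[0,0,0.03,0]]]'
python3 -m pendant '[[[0,0,0.02,0],[0,0,0.008,0],[0,0,0,0],[0,0,0,0],[0,0,0,0]]]'
cat > m.py <<'E'
from h import *
c=np.array([504.8,168.7]);a=np.deg2rad(67.87);ey=np.array([np.cos(a),np.sin(a)]);ex=np.array([ey[1],-ey[0]])
def st():
    s=bot.get_state();p=np.array(s['eef_pos'])*1000;r=p[:2]-c;f=np.array(s['force'])
    print('t',s['time_s'],'box xyz',(r@ex).round(1),(r@ey).round(1),p[2].round(1),'F box',(f[:2]@ex).round(1),(f[:2]@ey).round(1),f[2].round(1))
if __name__=='__main__':st()
E
python3 m.py; python3 -c "
from h import *
im,d=bot.read_camera('side');cv2.imwrite('pics/s2.png',im)"
```

```text
time_s: 3.48
eef_pos: [0.525, 0.2972, 0.0967]
ee_rot: [[-0.376, -0.927, -0.001], [-0.927, 0.376, -0.0], [0.0, 0.001, -1.0]]
force: [0.8, 0.1, 0.1]
opening: 0.0006
time_s: 3.9
eef_pos: [0.527, 0.2974, 0.0725]
ee_rot: [[-0.377, -0.926, 0.003], [-0.926, 0.377, 0.001], [-0.002, -0.002, -1.0]]
force: [-0.6, -0.2, 0.5]
opening: 0.0004
t 3.9 box xyz -27.9 127.6 72.5 F box -0.5 -0.4 0.5
```

View pics/s2.png

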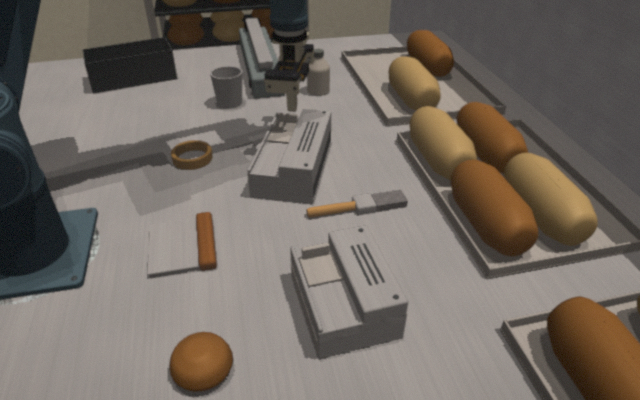

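The side view shows the closed fingertips at (292,100), just past the box's +y end and clear of it. Now I push.

```bash
python3 -m pendant '[[[0.006,0.002,0,0],[0.008,0,0,0],[0.009,0,0,0],[0.009,0,0,0],[0.009,0,0,0]]]'; python3 m.py
python3 -m pendant '[[[0.009,0,0,0],[0.009,0,0,0],[0.009,0,0,0],[0.006,0,0,0],[0.004,0,0,0]]]'; python3 m.py
python3 -m pendant '[[[0.003,0,0,0],[0.002,0,0,0],[0.002,0,0,0],[0,0,0,0],[0,0,0,0]]]'; python3 m.py
python3 -c "
from h import *
im,d=bot.read_camera('top');cv2.imwrite('pics/z3.png',cv2.resize(im[125:290,85:300],None,fx=3.5,fy=3.5))"
```

```text
time_s: 4.37
eef_pos: [0.5083, 0.2591, 0.0713]
ee_rot: [[-0.378, -0.926, 0.001], [-0.926, 0.378, 0.001], [-0.001, -0.001, -1.0]]
force: [-0.3, 2.3, 1.8]
opening: 0.0003
t 4.3667 box xyz -30.8 85.0 71.3 F box -1.1 2.1 1.8
time_s: 4.78
eef_pos: [0.4942, 0.2245, 0.0707]
ee_rot: [[-0.378, -0.926, 0.0], [-0.926, 0.378, -0.0], [0.0, -0.0, -1.0]]
force: [1.8, 2.0, 0.8]
opening: 0.0007
t 4.7833 box xyz -30.9 47.7 70.7 F box 0.9 2.5 0.8
time_s: 5.2
eef_pos: [0.4913, 0.2189, 0.0704]
ee_rot: [[-0.377, -0.926, -0.001], [-0.926, 0.377, -0.0], [0.001, 0.001, -1.0]]
force: [0.7, 1.2, 0.5]
opening: 0.0006
t 5.2 box xyz -31.4 41.4 70.4 F box 0.2 1.4 0.5
```

View pics/z3.png

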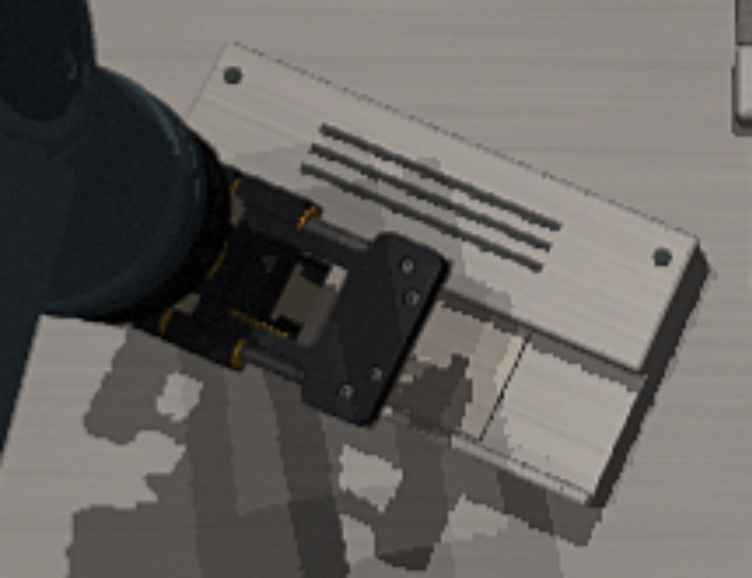

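The cover is moving: its leading edge is now at about (505,385) in this crop, where it started near (377,335). I'll keep pushing until it meets the stop.

```bash
python3 -m pendant '[[[0.003,0,0,0],[0.003,0,0,0],[0.002,0,0,0],[0.002,0,0,0],[0,0,0,0]]]'; python3 m.py
python3 -m pendant '[[[0.001,0,0,0],[0.001,0,0,0],[0.001,0,0,0],[0,0,0,0],[0,0,0,0]]]'; python3 m.py
python3 -m pendant '[[[0.001,0,0,0],[0.001,0,0,0],[0.001,0,0,0],[0,0,0,0],[0,0,0,0]]]'; python3 m.py
```

```text
time_s: 5.67
eef_pos: [0.4876, 0.2093, 0.0705]
ee_rot: [[-0.377, -0.926, -0.001], [-0.926, 0.377, -0.0], [0.0, 0.0, -1.0]]
force: [0.1, 0.5, 0.6]
opening: 0.0
t 5.6667 box xyz -31.3 31.1 70.5 F box -0.1 0.5 0.6
time_s: 6.08
eef_pos: [0.4868, 0.2068, 0.0707]
ee_rot: [[-0.377, -0.926, -0.0], [-0.926, 0.377, -0.0], [0.0, -0.0, -1.0]]
force: [0.1, 0.8, -1.0]
opening: 0.0004
t 6.0833 box xyz -31.0 28.5 70.7 F box -0.2 0.8 -1.0
time_s: 6.5
eef_pos: [0.4868, 0.2063, 0.0709]
ee_rot: [[-0.378, -0.926, 0.003], [-0.926, 0.378, 0.004], [-0.005, -0.001, -1.0]]
force: [3.1, 10.3, -2.4]
opening: 0.0007
t 6.5 box xyz -30.9 28.1 70.9 F box -1.0 10.7 -2.4
```

The stop is reached: the force rose to 10.7 N. I'll back off to the middle of the recess and go down.

```bash
python3 -m pendant '[[[-0.005,0,0,0],[-0.008,0,0,0],[-0.009,0,0,0],[0,0,0,0],[0,0,0,0]]]'; python3 m.py
python3 -m pendant '[[[0,0,0.005,0],[0,0,0.005,0],[0,0,0.005,0],[0,0,0.005,0],[0,0,0,0]]]'; python3 m.py
python3 -c "
from h import *
im,d=bot.read_camera('side');cv2.imwrite('pics/z4.png',cv2.resize(im[60:220,200:400],None,fx=3.5,fy=3.5))"
```

```text
time_s: 6.92
eef_pos: [0.4942, 0.2249, 0.0706]
ee_rot: [[-0.376, -0.926, -0.0], [-0.926, 0.376, -0.0], [0.0, -0.0, -1.0]]
force: [-1.3, 0.3, 0.1]
opening: 0.0005
t 6.9167 box xyz -31.0 48.1 70.6 F box -1.4 -0.2 0.1
time_s: 7.33
eef_pos: [0.493, 0.2241, 0.0492]
ee_rot: [[-0.378, -0.926, -0.003], [-0.926, 0.378, -0.001], [0.002, 0.002, -1.0]]
force: [-0.5, -0.2, -0.6]
opening: 0.0012
t 7.3333 box xyz -31.8 46.8 49.2 F box -0.3 -0.4 -0.6
```

View pics/z4.png

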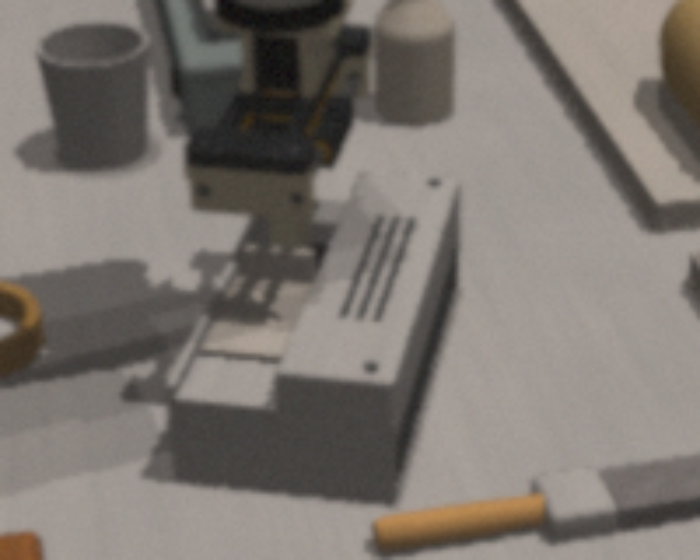

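The fingertips, at (285,235) in the crop, are down inside the recess at z 49 mm with no contact force. Now I press.

```bash
python3 -m pendant '[[[0,0,0.003,0],[0,0,0.003,0],[0,0,0.003,0],[0,0,0.002,0],[0,0,0,0]]]'; python3 m.py
python3 -m pendant '[[[0,0,0.001,0],[0,0,0.001,0],[0,0,0.001,0],[0,0,0,0],[0,0,0,0]]]'; python3 m.py
```

```text
time_s: 7.8
eef_pos: [0.4942, 0.2246, 0.0395]
ee_rot: [[-0.377, -0.926, 0.0], [-0.926, 0.377, 0.0], [-0.0, -0.0, -1.0]]
force: [-0.1, 0.3, -0.4]
opening: 0.0002
t 7.8 box xyz -30.9 47.8 39.5 F box -0.2 0.2 -0.4
time_s: 8.22
eef_pos: [0.4942, 0.2246, 0.0366]
ee_rot: [[-0.377, -0.926, 0.0], [-0.926, 0.377, 0.0], [-0.0, -0.0, -1.0]]
force: [1.6, -1.4, 1.4]
opening: 0.0006
t 8.2167 box xyz -30.9 47.7 36.6 F box 2.0 -0.7 1.4
```

```bash
python3 -m pendant '[[[0,0,0.001,0],[0,0,0.001,0],[0,0,0.001,0],[0,0,0,0],[0,0,0,0]]]'; python3 m.py
python3 -m pendant '[[[0,0,0.001,0],[0,0,0.001,0],[0,0,0,0],[0,0,0,0],[0,0,0,0]]]'; python3 m.py
python3 -c "
from h import *
im,d=bot.read_camera('side');cv2.imwrite('pics/z5.png',cv2.resize(im[60:220,200:400],None,fx=3.5,fy=3.5))"
```

```text
time_s: 8.63
eef_pos: [0.4942, 0.2246, 0.0352]
ee_rot: [[-0.377, -0.926, 0.001], [-0.926, 0.377, 0.0], [-0.0, -0.001, -1.0]]
force: [-3.4, -2.1, 15.5]
opening: 0.0004
t 8.6333 box xyz -30.9 47.8 35.2 F box -2.4 -3.2 15.5
time_s: 9.05
eef_pos: [0.4943, 0.2246, 0.035]
ee_rot: [[-0.377, -0.926, 0.002], [-0.926, 0.377, 0.0], [-0.001, -0.002, -1.0]]
force: [-8.1, -3.6, 30.5]
opening: 0.0004
t 9.05 box xyz -30.8 47.8 35.0 F box -6.1 -6.4 30.5
```

View pics/z5.png

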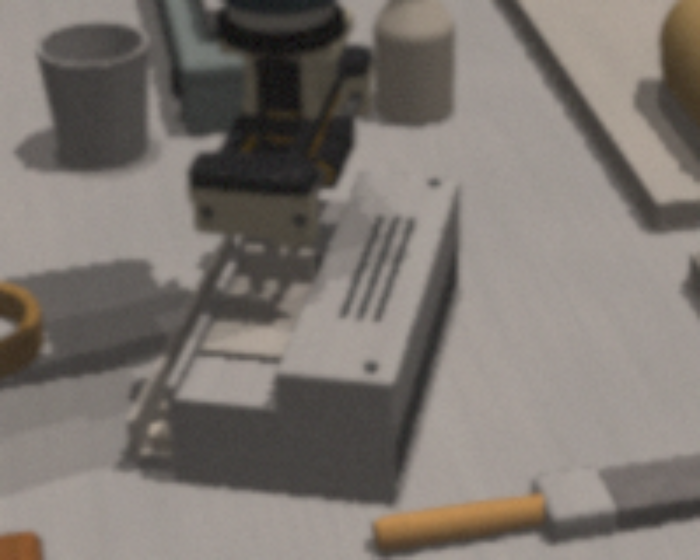

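The drawer has come out at the front left, (150,430) in the crop, and the catch has bottomed at 35.0 mm with the force up to 30 N. I'll lift straight up and check.

```bash
python3 -m pendant '[[[0,0,-0.005,0],[0,0,-0.01,0],[0,0,-0.02,0],[0,0,-0.03,0],[0,0,-0.03,0]]]'; python3 m.py
python3 -m pendant '[[[0,0,-0.03,0],[-0.03,0,-0.02,0],[-0.04,0,0,0],[-0.04,0,0,0],[-0.04,0,0,0]]]'
python3 -m pendant '[[[-0.03,0,0,0],[-0.02,0,0,0],[0,0,0,0],[0,0,0,0],[0,0,0,0]]]'
python3 - <<'E'
from m import *
st()
im,d=bot.read_camera('top');cv2.imwrite('pics/t6.png',cv2.resize(im[110:290,100:310],None,fx=3.3,fy=3.3))
P=cloud('top',d)*1000
Q=np.stack([(P[...,:2]-c)@ex,(P[...,:2]-c)@ey,P[...,2]],-1)[110:290,100:310].reshape(-1,3)
g=Q[(Q[:,0]>-48)&(Q[:,0]<-12)]
for y in range(-100,121,4):
    k=g[abs(g[:,1]-y)<2];print(y,np.median(k[:,2]).round(1) if len(k) else None,end=' | ')
k=Q[(Q[:,2]>20)&(Q[:,2]<75)&(abs(Q[:,1])<90)];print('\nfront x',np.percentile(k[:,0],[0.2,1,3]))
im,d=bot.read_camera('side');cv2.imwrite('pics/s6.png',im)
E
```

```text
time_s: 9.52
eef_pos: [0.4928, 0.2244, 0.1267]
ee_rot: [[-0.377, -0.926, -0.003], [-0.926, 0.377, -0.001], [0.002, 0.003, -1.0]]
force: [0.3, 0.2, -0.3]
opening: 0.0006
t 9.5167 box xyz -32.1 47.0 126.7 F box 0.2 0.3 -0.3
time_s: 9.93
eef_pos: [0.5511, 0.3649, 0.1775]
ee_rot: [[-0.378, -0.926, 0.001], [-0.926, 0.378, 0.0], [-0.001, -0.0, -1.0]]
force: [0.9, 0.1, 1.1]
opening: 0.0005
time_s: 10.35
eef_pos: [0.5688, 0.4091, 0.176]
ee_rot: [[-0.377, -0.926, -0.002], [-0.926, 0.377, -0.001], [0.002, 0.001, -1.0]]
force: [-0.5, -0.3, 0.3]
opening: 0.0006
t 10.35 box xyz -31.3 246.8 176.0 F box -0.3 -0.5 0.3
-100 59.9 | -96 59.9 | -92 59.9 | -88 59.8 | -84 60.1 | -80 60.3 | -76 63.2 | -72 64.8 | -68 64.9 | -64 65.0 | -60 64.6 | -56 65.0 | -52 65.2 | -48 65.2 | -44 64.6 | -40 65.0 | -36 65.2 | -32 65.0 | -28 64.9 | -24 64.8 | -20 65.0 | -16 64.7 | -12 65.1 | -8 65.0 | -4 64.8 | 0 64.8 | 4 68.6 | 8 84.2 | 12 84.4 | 16 82.1 | 20 None | 24 None | 28 None | 32 34.8 | 36 35.1 | 40 34.9 | 44 34.9 | 48 34.7 | 52 34.8 | 56 34.9 | 60 34.8 | 64 35.2 | 68 34.7 | 72 34.9 | 76 34.7 | 80 34.9 | 84 35.1 | 88 48.7 | 92 58.9 | 96 59.6 | 100 58.6 | 104 59.3 | 108 60.0 | 112 60.1 | 116 59.8 | 120 59.5 | 
front x [-90.53001521 -89.96016787 -88.522834  ]
```

View pics/t6.png

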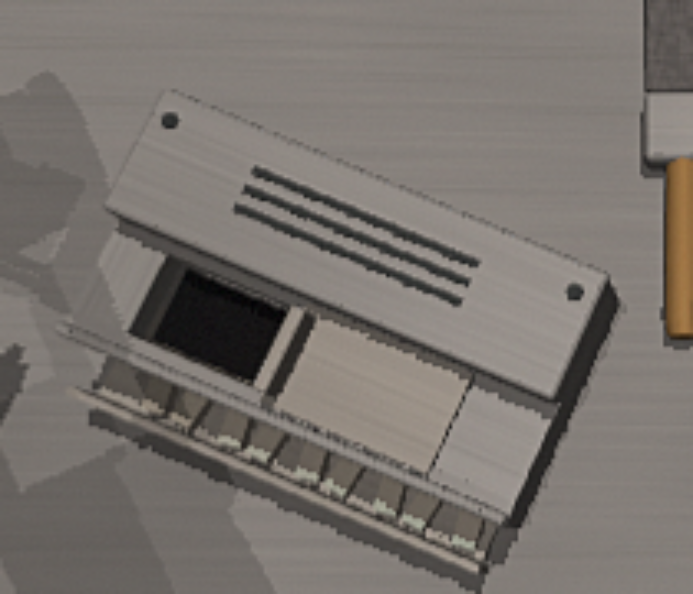

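View pics/s6.png

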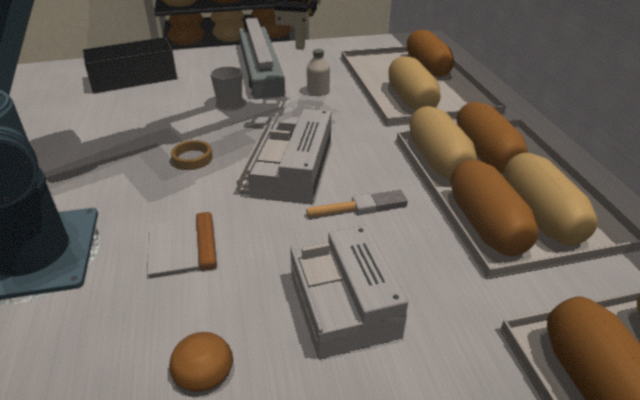

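The top view shows the cover open, with its tab at (280,350). The black catch is bare and down at (215,325), and the drawer is out along the front, about (290,480). In the side view the short box looks unchanged, and the gripper is clear.

```bash
python3 -c "
from station import bot
print(bot.finish_job())"
```

```text
the job is handed in; nothing more can be done
None
```

I pushed the long box's cover open by its tab until it hit its stop. Then I reached into the recess and pressed the catch right down, and the drawer came all the way out. I handed the job in at about 10.5 s with the arm clear of everything.

Last checks, from the camera depth:
- **Cover:** its tab now stands at about y +4 to +14 mm, so it is fully open; the push force had risen to 10.7 N at the stop.
- **Catch:** the pad top is at 34.9 mm, against 35 mm for fully down. I pressed it with about 30 N at the bottom.
- **Drawer:** its front edge is at x ≈ −90 mm, which is the full 25 mm out.
- **Short box:** the arm never went near it, and its cover looks unchanged in the last side picture. I checked it by eye only and did not measure it.

**Disagreements:**
- Before the push I measured the tab at y 82–90 mm, not the stated 86–94 mm. That is probably an error of a few mm in my fitted box pose, and pushing to the stop covered it.
- The expected 4–6 N of catch resistance did not show clearly in the readings (about 1.4 N part-way down). The pad height and drawer position still show it went fully down.

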